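# Latch the drop bar over the loaded tube rack

### The job

Two rack carriers stand open on the laboratory bench; one rack is full of capped tubes, the other is empty. Lock the full rack in for transport: lift its drop bar by the knob, carry it over the low lip of its keeper and let it drop fully home in the notch. Leave the bar of the empty carrier open as it stands.

Things in the scene. Friction and masses are not known exactly. Their poses are not given: they have to be found in the camera images.
- bar_knob (a point): Grip point on the full carrier's bar knob: on its axis, 19 mm below its top, 26 mm above the bar. Knob: upright black round cylinder, 24 mm diameter, 45 mm tall, on the bar's free end, clear all round. Bar at rest, open or latched: this point 141 mm above the bench, bar's underside 105 mm. Starts open 0.35 to 0.8 rad, to the notch's -x side. Fully home it is at (0, 45, 38) mm in bar_notch.
- bar_notch (a point): Centre of the notch's floor in the full carrier's metal keeper, 103 mm above the bench. Notch 34 mm wide along x, keeper 16 mm long along y. z up; y along the latched bar, post to knob; x across it, away from the robot. Low lip on the -x side, where the bar comes from: 8 mm thick, top at z = 22 mm, so the resting bar must be lifted over 20 mm. Back stop on the +x side: top at z = 47 mm.
- bar_carrier: Fixed grey plate 120 x 220 mm with a white rack of ten capped tubes (102 mm high); origin under its middle, axes as bar_notch (at y = 75 mm). Upright post at y = -90 mm, 175 mm high. The level metal bar, 16 mm wide, 10 mm high, about 0.3 kg, turns freely about the post, knob axis 210 mm from the post's, lifts straight up at most 42 mm, staying level, and falls back by its weight.
- spare_knob (a point): Grip point on the bar knob of the other carrier, which is the same but holds an empty rack. Its bar is open too and is to be left as it is.

How it is judged:
By the outcome, as a careful person would: the job done as asked, in the order asked, and still so for the second after the job is handed in, with the robot touching nothing.
It also fails if it takes over 40 s, if anything falls off the work surface, if the arm or the gripper's body presses on something with over 40 N, if the wrist force passes 120 N, or if a joint passes its speed limit or range.

### The arm

A 7-joint arm with a two-finger parallel gripper is mounted at the origin on the work surface. World frame = base frame: x ahead of the robot, y to its left, z up, the work surface at z = 0. Lengths are in m, angles in rad, forces in N, time in s.
With the tool pointing down it reaches from about 0.425 to 0.875 m from the base axis. Payload 4.7 kg.
Tool frame: the origin (TCP) lies between the finger pads; the fingertips stand 14 mm ahead of it and the grasp point (between the pads) lies 5 mm behind it; z points along the fingers, y is the line along which they close (so a half turn about z gives the same grasp; the last joint's range is limited). The gripper opens to 87 mm and grips with 3 to 60 N. Pads are 19 mm wide; open, the fingers measure 117 mm over their backs; the gripper's body (75 mm by 190 mm) begins 51 mm behind the grasp point.
Start: joints at [-1.257, 0.321, -0.07, 1.45, 0.023, 1.371, -0.057], TCP at [0.192, 0.621, 0.237] pointing down, gripper open.
Joint ranges: [-2.86, 2.86], [-0.3, 2.09], [-1.38, 1.24], [0.06, 2.45], [-1.56, 4.7], [0.09, 2.05], [-2.69, 2.69]. Speed limits (rad/s): [2.57, 2.57, 3.14, 3.14, 3.14, 3.14, 3.14].

### API

Orientations are given as a rotation vector (axis times angle).
In Python, from bench import ctrl gives the robot as it stands.
- The arm moves only by the tool step_arm, never from a script. Its argument "commands" is a list of rows, each an object with "travel": the shift along the tool's x, y, z in m, a list of three; "turn": the turn, a rotation vector about the tool's x, y, z in degrees, a list of three. A call has 1 to 5 rows; each row is the pose to reach, as a shift and turn from the pose commanded when the call began, along the tool's axes at that moment; what a row does not reach only later rows make up. A row lasts 1/10 s, in which the tool goes at most 50 mm and 8.59 degrees, less where a joint would pass 70% of its speed; a pose out of reach is approached as far as the arm can. A call with a gripper value outside its range is refused whole. "gripper" is the opening, from 0 (shut) to 1 (fully open), set as the call begins (left out, the last holds). The fingers move at their own pace and stop on an object; "force" is the grip in N (left out, the last holds). Time passes only in rows, so rows that repeat a pose let the fingers close. It gives the time, the measured TCP pose, the force, the opening and the grip force at its end, in the units of the state.
- ctrl.get_state(): the state, without advancing time (a new reading comes with each control period).
- ctrl.get_image(name): name is "scene" or "side" or "wrist"; returns the picture (480x640x3 uint8, red, green, blue); there is no depth.
- ctrl.camera_model(name): a dict with "fx", "fy", "cx", "cy" (pixels), "k1" (the pictures are not rectified: a ray, as slopes to the right and down, at radius r is drawn at 1 + k1 r^2 times it, then the intrinsics apply), "R" (3x3) and "t" (3): a world point X has camera coordinates R X + t; the wrist camera has in their place "T_tool_cam" (4x4, takes a point from camera to tool coordinates, whose origin is the TCP and whose axes are the flange's). Camera axes: x right, y down, z forward; pixel columns grow to the right and rows downward; lengths in m; the calibration is good to about 2 mm. A picture is of the moment at which its call begins: read the wrist's pose just before it. camera_model takes no time and is no camera call.
- ctrl.close_job(): hands the job in; it is judged then, once.
The state is a dict: "time": time; "joint_positions": joint angles; "qd": joint speeds; "joint_torque": joint torques, N m; "position": TCP position; "tool_rot": TCP orientation; "ft_force": force on the tool from outside, world axes, zero at the start; "torque": the same for the moment, N m; "grip_width": opening from 0.0 (shut) to 1.0 (fully open); "grip_force": force on a finger pad.
Only numpy, scipy, OpenCV 4.12 (cv2) and the standard library are available. Lean on these libraries where they do the work, as an engineer would, in place of code of your own. Each camera call takes 0.05 s, during which the arm holds its last target. There are 200 camera calls.

## Working session

There is one attempt and no reset: what is moved stays moved. The work goes in short steps, Python scripts to look and compute and a tool call to move; the robot and the scene stay as the last step left them, time stands still between calls to the robot, and variables do not carry over. Pictures are saved under pics/ and viewed, at most 10 in all, crops included, and the job is handed in when it is done.

Besides the shell and the picture viewer there is one more tool, called by a JSON object that holds its "name" and its "arguments", one argument or row to a line. step_arm: Moves the arm, as the interface text tells. Its arguments: {"type":"object","properties":{"commands":{"type":"array"},"gripper":{"type":"number"},"force":{"type":"number"}},"required":["commands"]}

```bash
mkdir -p pics
python3 - <<'E'
from bench import ctrl
import cv2,numpy as np
s=ctrl.get_state();print(s)
for n in("scene","side"):
    im=ctrl.get_image(n);cv2.imwrite(f"pics/{n}0.png",im[:,:,::-1])
    print({k:np.round(v,4).tolist() for k,v in ctrl.camera_model(n).items() if not isinstance(v,str)})
print(ctrl.camera_model("wrist"))
E
```

```text
{'time': 0.0, 'joint_positions': array([-1.2569253 ,  0.32181965, -0.07010243,  1.45163881,  0.02260273,
        1.37077734, -0.05689281]), 'qd': array([ 0.00146949, -0.00015102, -0.00022005, -0.00026964, -0.00139809,
        0.00030138, -0.0003937 ]), 'joint_torque': array([-3.92361089e-04, -4.91282845e+01, -4.04031146e-01, -3.12536752e+01,
       -6.39715372e-02,  4.37125191e-02,  1.63965565e-04]), 'position': array([0.19183308, 0.62051929, 0.23548196]), 'tool_rot': array([-4.69005918e-01, -3.10619802e+00,  2.90032678e-03]), 'ft_force': array([-0.10216606, -0.27632121,  0.34070561]), 'torque': array([-0.02253485,  0.02787029,  0.00043301]), 'grip_force': 0.0, 'grip_width': 1.0017394196325353}
{'fx': 497.9547, 'fy': 497.9547, 'cx': 318.6082, 'cy': 235.0426, 'k1': -0.0109, 'R': [[0.1468, 0.9891, -0.0084], [0.8299, -0.1278, -0.5431], [-0.5383, 0.0728, -0.8396]], 't': [-0.1148, -0.4327, 1.1943]}
{'fx': 490.6065, 'fy': 490.6065, 'cx': 318.2842, 'cy': 234.0123, 'k1': -0.1316, 'R': [[-0.762, 0.6476, 0.0005], [0.4008, 0.4723, -0.7851], [-0.5086, -0.598, -0.6194]], 't': [0.4516, -0.1551, 1.3162]}
{'fx': 397.1664647992344, 'fy': 397.1664647992344, 'cx': 317.3062095649056, 'cy': 237.81748874320888, 'k1': -0.023063197402812628, 'T_tool_cam': array([[ 8.70141655e-04, -9.63622363e-01, -2.67266131e-01,
         7.28923562e-02],
       [ 9.99999560e-01,  9.32080793e-04, -1.04886557e-04,
         1.68568861e-05],
       [ 3.50184660e-04, -2.67265922e-01,  9.63622750e-01,
        -1.48235096e-01],
       [ 0.00000000e+00,  0.00000000e+00,  0.00000000e+00,
         1.00000000e+00]])}
```

View pics/scene0.png

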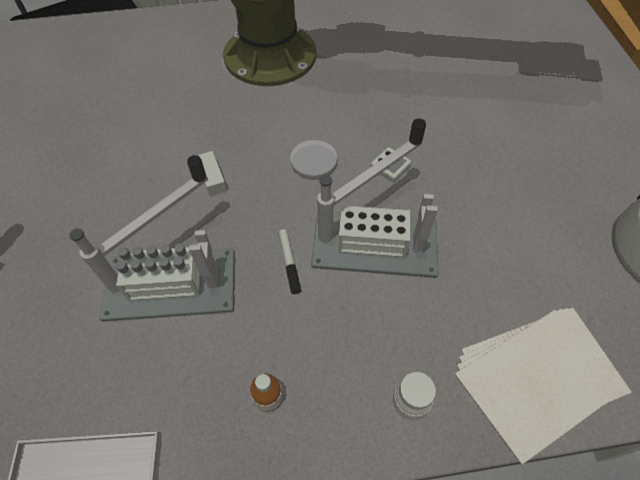

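View pics/side0.png

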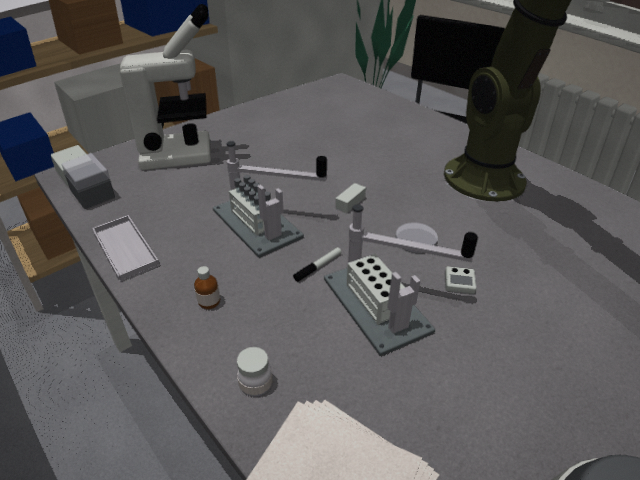

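The full carrier (capped tubes) is on the left in the scene view: knob about (197,168), post top (77,236), keeper about (202,250). In the side view its knob is about (321,166), post (231,150), keeper (268,205). The spare is the other one. I'll enlarge both views.

Run:
```python
import cv2,numpy as np
a=cv2.imread("pics/scene0.png")[140:330,60:250];b=cv2.imread("pics/side0.png")[130:260,205:335]
a=cv2.resize(a,(570,570),interpolation=cv2.INTER_CUBIC)[:, :];b=cv2.resize(b,(520,520),interpolation=cv2.INTER_CUBIC)
cv2.imwrite("pics/ca.png",a);cv2.imwrite("pics/cb.png",b)
```

```text
(no output)
```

View pics/ca.png

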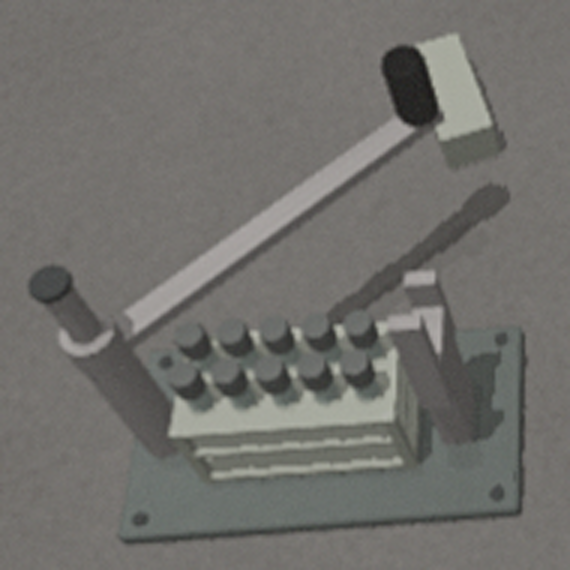

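View pics/cb.png

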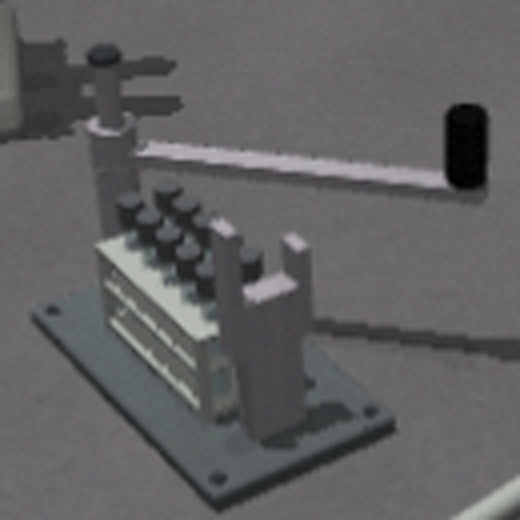

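```bash
cat > h.py <<'E'
import numpy as np,cv2
from bench import ctrl
from scipy.spatial.transform import Rotation as Ro
def cam(n,s=None):
    m=ctrl.camera_model(n)
    if n=="wrist":
        T=np.eye(4);T[:3,:3]=Ro.from_rotvec(s["tool_rot"]).as_matrix();T[:3,3]=s["position"]
        W=np.linalg.inv(T@m["T_tool_cam"]);m["R"],m["t"]=W[:3,:3],W[:3,3]
    return m
def ray(m,p):
    K=np.array([[m["fx"],0,m["cx"]],[0,m["fy"],m["cy"]],[0,0,1]])
    u=cv2.undistortPoints(np.array([[p]],float),K,np.array([m["k1"],0,0,0.]))[0,0]
    # model is forward polynomial like OpenCV
    R=np.array(m["R"]);return -R.T@np.array(m["t"]),R.T@np.array([u[0],u[1],1])/np.linalg.norm([*u,1])
def tri(rs):
    A=sum(np.eye(3)-np.outer(d,d) for c,d in rs);b=sum((np.eye(3)-np.outer(d,d))@c for c,d in rs)
    X=np.linalg.solve(A,b);return X,[np.linalg.norm(np.cross(X-c,d)) for c,d in rs]
def proj(m,X):
    q=np.array(m["R"])@X+m["t"];u=q[:2]/q[2];u=u*(1+m["k1"]*u@u)
    return u*m["fx"]+[m["cx"],m["cy"]]
E
python3 - <<'E'
from h import *
A,B=cam("scene"),cam("side")
P=dict(knobc=((411,86),(466,146)),knobtop=((403,58),(467,109)),post=((51,283),(104,53)),back=((406,325),(222,230)),lip=((421,279),(296,243)),
 floor=((433,320),(270,288)),cpp=((521,513),(215,505)),cmp=((522,330),(395,428)),cpm=((122,541),(32,318)))
for k,(a,b) in P.items():
    X,r=tri([ray(A,np.array(a)/3+[60,140]-.33),ray(B,np.array(b)/4+[205,130]-.37)]);print(k,X.round(4),np.round(r,4))
E
```

```text
knobc [ 0.4524 -0.1548  0.1343] [0.0005 0.0005]
knobtop [ 0.4527 -0.1541  0.158 ] [0.0002 0.0002]
post [ 0.5819 -0.3207  0.1707] [0. 0.]
back [ 0.6158 -0.1573  0.1455] [0.0004 0.0004]
lip [ 0.5721 -0.1544  0.1202] [0.0002 0.0002]
floor [ 0.5897 -0.1522  0.1023] [0.0029 0.0029]
cpp [ 0.6557 -0.1252  0.002 ] [0.0002 0.0002]
cmp [ 0.5351 -0.1186 -0.0022] [0.0013 0.0013]
cpm [ 0.6388 -0.3458 -0.0008] [0.0009 0.0009]
```

The triangulated heights are about 2 to 4 mm below the text. The carrier yaw and the 210 mm radius come out consistent. Next I'll write a move-planning helper.

```bash
cat >> h.py <<'E'
def plan(p,az,s=None):
    """world TCP target, azimuth of tool y (deg), pointing down -> travel, turn in tool axes"""
    s=s or ctrl.get_state();R=Ro.from_rotvec(s["tool_rot"]).as_matrix()
    a=np.radians(az);y=np.array([np.cos(a),np.sin(a),0]);z=np.array([0,0,-1.]);G=np.column_stack([np.cross(y,z),y,z])
    print("t",round(s["time"],2),"travel",(R.T@(np.array(p)-s["position"])).round(4).tolist(),"turn",np.degrees(Ro.from_matrix(R.T@G).as_rotvec()).round(1).tolist())
E
python3 -c "
from h import *
plan((.42,.40,.25),60);plan((.48,.15,.25),50)"
```

```text
t 0.1 travel [-0.2831, -0.1434, -0.0142] turn [-0.1, 0.0, 12.8]
t 0.1 travel [-0.4142, -0.3645, -0.0138] turn [-0.1, 0.0, 22.8]
```

{"name": "step_arm", "arguments": {
  "commands": [
    {"travel":[-0.045,-0.022,-0.01],"turn":[0,0,4]},
    {"travel":[-0.09,-0.044,-0.014],"turn":[0,0,8]},
    {"travel":[-0.135,-0.066,-0.014],"turn":[0,0,12]},
    {"travel":[-0.18,-0.09,-0.014],"turn":[0,0,13]},
    {"travel":[-0.225,-0.112,-0.014],"turn":[0,0,13]}
  ]
}}

```text
time: 0.6
position: [0.3731, 0.4474, 0.2503]
tool_rot: [-0.818, -3.033, 0.0]
ft_force: [0.8, 1.1, 0.0]
grip_width: 1.001
grip_force: 0.0
```

```bash
python3 -c "
from h import *
plan((.48,.15,.25),50);plan((.47,-.155,.25),38)"
```

```text
t 0.6 travel [-0.242, -0.2033, 0.0004] turn [-0.0, -0.0, 9.8]
t 0.6 travel [-0.3868, -0.472, 0.0004] turn [-0.0, -0.0, 21.8]
```

{"name": "step_arm", "arguments": {
  "commands": [
    {"travel":[-0.038,-0.032,0],"turn":[0,0,2]},
    {"travel":[-0.076,-0.064,0],"turn":[0,0,4]},
    {"travel":[-0.114,-0.096,0],"turn":[0,0,6]},
    {"travel":[-0.152,-0.128,0],"turn":[0,0,8]},
    {"travel":[-0.19,-0.16,0],"turn":[0,0,10]}
  ]
}}

```text
time: 1.1
position: [0.456, 0.2133, 0.2503]
tool_rot: [-1.081, -2.949, -0.0]
ft_force: [0.2, 0.1, 0.3]
grip_width: 0.999
grip_force: 0.0
```

```bash
python3 -c "
from h import *
plan((.46,-.155,.25),38)"
```

```text
t 1.1 travel [-0.241, -0.2785, 0.0003] turn [-0.0, -0.0, 11.7]
```

{"name": "step_arm", "arguments": {
  "commands": [
    {"travel":[-0.032,-0.037,0],"turn":[0,0,3]},
    {"travel":[-0.064,-0.074,0],"turn":[0,0,6]},
    {"travel":[-0.096,-0.111,0],"turn":[0,0,9]},
    {"travel":[-0.128,-0.148,0],"turn":[0,0,12]},
    {"travel":[-0.16,-0.185,0],"turn":[0,0,12]}
  ]
}}

```text
time: 1.6
position: [0.4582, -0.0311, 0.2504]
tool_rot: [-1.383, -2.821, -0.001]
ft_force: [0.8, 0.7, -0.5]
grip_width: 0.997
grip_force: 0.0
```

```bash
python3 -c "
from h import *
plan((.4525,-.155,.25),38)"
```

```text
t 1.6 travel [-0.0945, -0.0804, 0.0003] turn [0.0, -0.0, -0.2]
```

{"name": "step_arm", "arguments": {
  "commands": [
    {"travel":[-0.036,-0.03,0],"turn":[0,0,0]},
    {"travel":[-0.07,-0.06,0],"turn":[0,0,0]},
    {"travel":[-0.0945,-0.0804,0],"turn":[0,0,0]},
    {"travel":[-0.0945,-0.0804,0],"turn":[0,0,0]},
    {"travel":[-0.0945,-0.0804,0],"turn":[0,0,0]}
  ]
}}

```text
time: 2.1
position: [0.4529, -0.1533, 0.2503]
tool_rot: [-1.384, -2.82, -0.001]
ft_force: [0.0, 0.4, 0.4]
grip_width: 1.001
grip_force: 0.0
```

Run:
```python
from h import *
s=ctrl.get_state();im=ctrl.get_image("wrist");m=cam("wrist",s)
print(s["position"],s["time"])
for X in [(.4525,-.155,.165),(.4525,-.155,.12),(.594,-.156,.103)]:print(proj(m,np.array(X)).round(1))
cv2.imwrite("pics/w0.png",im[:,:,::-1])
```

```text
[ 0.45288295 -0.15327342  0.25028364] 2.1
[314.9 252.4]
[315.3 233.7]
[449.7 330.4]
```

View pics/w0.png

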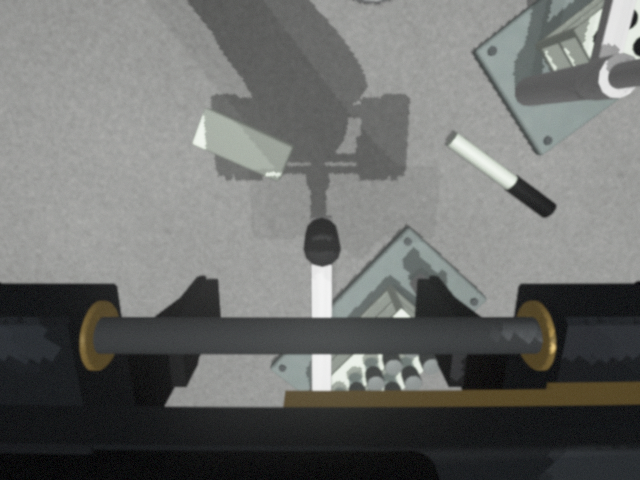

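Wrist view: the knob is at about (322,245) with the bar running down from it at x≈321. The fingers straddle it, and the offset is a few mm along tool y. I'll crop to refine.

Run:
```python
from h import *
im=cv2.imread("pics/w0.png")
g=im[:,:,1].astype(int)
for r in (235,245,250,255,260,265): 
    print(r,g[r,296:348:2].tolist())
print(g[215:275:2,322].tolist())
cv2.imwrite("pics/w0c.png",cv2.resize(cv2.convertScaleAbs(im[205:285,275:370],alpha=2),None,fx=6,fy=6,interpolation=cv2.INTER_CUBIC))
```

```text
235 [153, 154, 150, 151, 125, 58, 52, 50, 54, 56, 61, 67, 67, 66, 63, 65, 59, 59, 56, 50, 57, 110, 145, 146, 147, 144]
245 [156, 159, 159, 148, 89, 56, 57, 54, 57, 57, 54, 57, 56, 54, 57, 56, 54, 56, 57, 58, 56, 59, 110, 150, 147, 143]
250 [166, 164, 158, 147, 89, 56, 59, 59, 58, 60, 59, 56, 55, 58, 58, 61, 63, 59, 61, 55, 53, 57, 105, 151, 158, 156]
255 [159, 157, 155, 156, 132, 75, 67, 67, 69, 66, 70, 71, 74, 72, 74, 70, 67, 67, 71, 65, 63, 89, 150, 158, 159, 155]
260 [158, 158, 164, 162, 160, 150, 115, 72, 65, 67, 64, 67, 68, 66, 67, 68, 68, 64, 66, 83, 129, 158, 160, 159, 157, 156]
265 [160, 159, 159, 157, 152, 158, 164, 159, 198, 191, 158, 131, 105, 89, 109, 141, 177, 195, 155, 151, 151, 159, 157, 158, 157, 160]
[101, 85, 51, 47, 50, 51, 51, 50, 49, 57, 66, 76, 65, 56, 59, 54, 58, 55, 61, 72, 72, 70, 69, 63, 68, 89, 206, 236, 236, 239]
```

View pics/w0c.png

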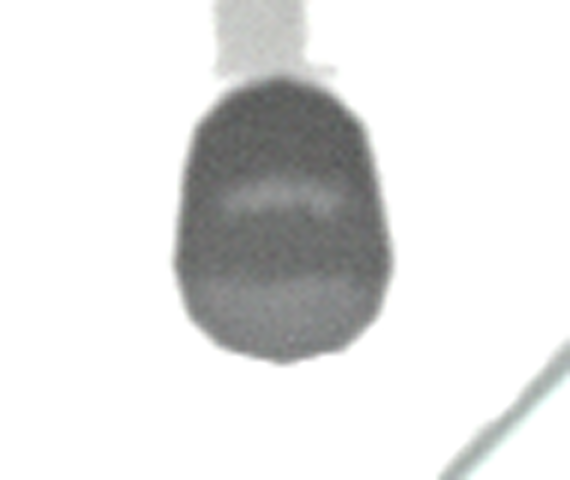

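Run:
```python
from h import *
s=ctrl.get_state();m=cam("wrist",s)
c,d=ray(m,(322.3,248.3));print(c+d*(.16-c[2])/d[2])
A,B=cam("scene"),cam("side")
ra,rb=ray(A,np.array((403,58))/3+[60,140]-.33),ray(B,np.array((467,109))/4+[205,130]-.37)
print(tri([(c,d),ra]),tri([(c,d),rb]),tri([(c,d),ra,rb]))
plan((.452,-.151,.20),38);plan((.452,-.151,.136),38)
```

```text
[ 0.45576098 -0.15017347  0.16      ]
(array([ 0.45560005, -0.15171997,  0.16099537]), [np.float64(0.001732440496707236), np.float64(0.0017324404967072324)]) (array([ 0.45582157, -0.1502516 ,  0.16057525]), [np.float64(0.00026258622337053136), np.float64(0.00026258622337048973)]) (array([ 0.45538094, -0.15165151,  0.16034219]), [np.float64(0.001562445920494582), np.float64(0.0019557929970529467), np.float64(0.000496996792118457)])
t 2.15 travel [0.0016, -0.0002, 0.0502] turn [0.0, -0.0, -0.1]
t 2.15 travel [0.0015, -0.0002, 0.1142] turn [0.0, -0.0, -0.1]
```

Run:
```python
from h import *
plan((.4555,-.151,.136),38)
```

```text
t 2.15 travel [-0.0006, 0.0025, 0.1142] turn [0.0, -0.0, -0.1]
```

{"name": "step_arm", "arguments": {
  "commands": [
    {"travel":[-0.0005,0.0025,0.03],"turn":[0,0,0]},
    {"travel":[-0.0005,0.0025,0.06],"turn":[0,0,0]},
    {"travel":[-0.0005,0.0025,0.085],"turn":[0,0,0]},
    {"travel":[-0.0005,0.0025,0.105],"turn":[0,0,0]},
    {"travel":[-0.0005,0.0025,0.114],"turn":[0,0,0]}
  ]
}}

```text
time: 2.65
position: [0.4545, -0.1498, 0.1345]
tool_rot: [-1.376, -2.821, 0.002]
ft_force: [0.0, -0.9, -0.1]
grip_width: 0.998
grip_force: 0.0
```

{"name": "step_arm", "arguments": {
  "commands": [
    {"travel":[0,0,0],"turn":[0,0,0]},
    {"travel":[0,0,0],"turn":[0,0,0]},
    {"travel":[0,0,0],"turn":[0,0,0]},
    {"travel":[0,0,0],"turn":[0,0,0]},
    {"travel":[0,0,0],"turn":[0,0,0]}
  ],
  "gripper": 0.1,
  "force": 20
}}

```text
time: 3.15
position: [0.456, -0.152, 0.1372]
tool_rot: [1.381, 2.82, 0.001]
ft_force: [0.1, -0.5, 0.6]
grip_width: 0.63
grip_force: 0.0
```

{"name": "step_arm", "arguments": {
  "commands": [
    {"travel":[0,0,0],"turn":[0,0,0]},
    {"travel":[0,0,0],"turn":[0,0,0]},
    {"travel":[0,0,0],"turn":[0,0,0]}
  ]
}}

```text
time: 3.45
position: [0.4555, -0.1519, 0.1366]
tool_rot: [1.382, 2.821, 0.0]
ft_force: [0.6, -0.8, -0.0]
grip_width: 0.359
grip_force: 0.0
```

{"name": "step_arm", "arguments": {
  "commands": [
    {"travel":[0,0,0],"turn":[0,0,0]},
    {"travel":[0,0,0],"turn":[0,0,0]},
    {"travel":[0,0,0],"turn":[0,0,0]},
    {"travel":[0,0,0],"turn":[0,0,0]}
  ]
}}

```text
time: 3.85
position: [0.4555, -0.1519, 0.1365]
tool_rot: [1.382, 2.821, 0.0]
ft_force: [0.0, -0.0, 0.0]
grip_width: 0.272
grip_force: 20.0
```

{"name": "step_arm", "arguments": {
  "commands": [
    {"travel":[0,0,-0.006],"turn":[0,0,0]},
    {"travel":[0,0,-0.012],"turn":[0,0,0]},
    {"travel":[0,0,-0.02],"turn":[0,0,0]},
    {"travel":[0,0,-0.03],"turn":[0,0,0]},
    {"travel":[0,0,-0.03],"turn":[0,0,0]}
  ]
}}

```text
time: 4.35
position: [0.456, -0.1517, 0.168]
tool_rot: [1.381, 2.821, 0.002]
ft_force: [0.0, -0.9, -3.2]
grip_width: 0.268
grip_force: 20.0
```

Bar lifted 31 mm, with its weight showing on the wrist. Next I'll compute the arc about the post.

```bash
cat > arc.py <<'E'
from h import *
import sys
s=ctrl.get_state();R=Ro.from_rotvec(s["tool_rot"]).as_matrix();P=np.array([.585,-.318])
v=s["position"][:2]-P;a0=np.degrees(np.arctan2(v[1],v[0]));print(a0,np.hypot(*v))
for a in map(float,sys.argv[1:]):
    r=np.radians(a);q=np.r_[P+.210*np.array([np.cos(r),np.sin(r)]),.1675]
    print(a,(R.T@(q-s["position"])).round(4).tolist());
plan(q,a-90)
E
python3 arc.py 124 120 116 112 108
```

```text
127.80367631286411 0.21046051042646444
124.0 [-0.0009, 0.0139, 0.0006]
120.0 [-0.0024, 0.0285, 0.0006]
116.0 [-0.0049, 0.043, 0.0006]
112.0 [-0.0084, 0.0572, 0.0007]
108.0 [-0.0129, 0.0711, 0.0007]
t 4.35 travel [-0.0129, 0.0711, 0.0007] turn [0.1, -0.0, 19.8]
```

{"name": "step_arm", "arguments": {
  "commands": [
    {"travel":[-0.001,0.014,0],"turn":[0,0,4]},
    {"travel":[-0.0025,0.0285,0],"turn":[0,0,8]},
    {"travel":[-0.005,0.043,0],"turn":[0,0,12]},
    {"travel":[-0.0085,0.057,0],"turn":[0,0,16]},
    {"travel":[-0.013,0.071,0],"turn":[0,0,20]}
  ]
}}

```text
time: 4.85
position: [0.5199, -0.118, 0.1664]
tool_rot: [-1.853, -2.536, 0.0]
ft_force: [0.8, -2.0, -3.8]
grip_width: 0.269
grip_force: 20.0
```

```bash
python3 arc.py 104 100 96 92 89
```

```text
108.03846099941018 0.21030916497027688
104.0 [-0.0007, 0.0148, -0.0011]
100.0 [-0.0022, 0.0294, -0.0011]
96.0 [-0.0047, 0.0438, -0.0011]
92.0 [-0.0081, 0.0581, -0.0011]
89.0 [-0.0114, 0.0686, -0.0011]
t 4.85 travel [-0.0114, 0.0686, -0.0011] turn [-0.0, -0.0, 18.7]
```

{"name": "step_arm", "arguments": {
  "commands": [
    {"travel":[-0.0005,0.015,0],"turn":[0,0,4]},
    {"travel":[-0.002,0.0295,0],"turn":[0,0,8]},
    {"travel":[-0.0045,0.044,0],"turn":[0,0,12]},
    {"travel":[-0.008,0.058,0],"turn":[0,0,16]},
    {"travel":[-0.0115,0.0685,0],"turn":[0,0,19]}
  ]
}}

```text
time: 5.35
position: [0.5888, -0.1079, 0.1661]
tool_rot: [-2.245, -2.196, 0.001]
ft_force: [0.1, -0.9, -2.6]
grip_width: 0.266
grip_force: 20.0
```

```bash
python3 arc.py 87 85.7;python3 - <<'E'
from h import *
im=ctrl.get_image("scene")[150:330,60:260,::-1]
b=ctrl.get_image("side")[130:260,195:335,::-1]
f=lambda x:cv2.resize(x,(400,400),interpolation=cv2.INTER_CUBIC)
cv2.imwrite("pics/s1.png",np.hstack([f(im),f(b)]))
E
```

```text
88.97587879851027 0.21012308074149597
87.0 [-0.0002, 0.0072, -0.0014]
85.7 [-0.0004, 0.012, -0.0014]
t 5.35 travel [-0.0004, 0.012, -0.0014] turn [-0.1, -0.0, 3.0]
```

View pics/s1.png

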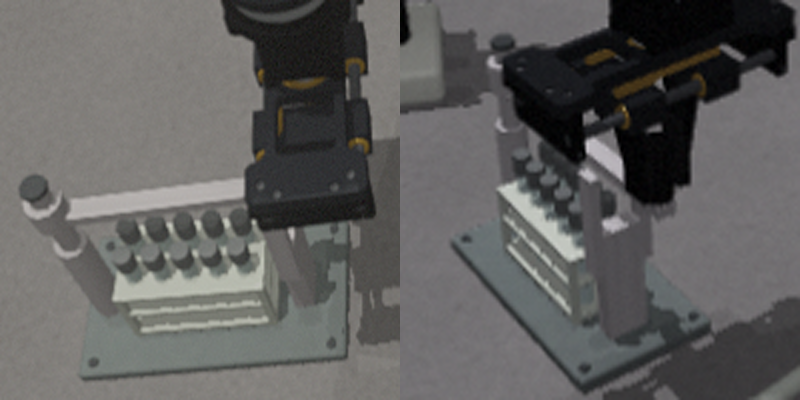

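The bar is over the notch between lip and back stop. I'll centre it, then lower.

{"name": "step_arm", "arguments": {
  "commands": [
    {"travel":[0,0.006,0],"turn":[0,0,1.5]},
    {"travel":[-0.0005,0.012,0],"turn":[0,0,3]},
    {"travel":[-0.0005,0.012,0],"turn":[0,0,3]},
    {"travel":[-0.0005,0.012,0.005],"turn":[0,0,3]},
    {"travel":[-0.0005,0.012,0.01],"turn":[0,0,3]}
  ]
}}

```text
time: 5.95
position: [0.6001, -0.1086, 0.1562]
tool_rot: [-2.299, -2.139, -0.001]
ft_force: [0.3, 2.9, -3.7]
grip_width: 0.265
grip_force: 20.0
```

{"name": "step_arm", "arguments": {
  "commands": [
    {"travel":[0,0,0.005],"turn":[0,0,0]},
    {"travel":[0,0,0.01],"turn":[0,0,0]},
    {"travel":[0,0,0.014],"turn":[0,0,0]},
    {"travel":[0,0,0.017],"turn":[0,0,0]},
    {"travel":[0,0,0.017],"turn":[0,0,0]}
  ]
}}

```text
time: 6.45
position: [0.6, -0.1087, 0.1389]
tool_rot: [-2.3, -2.139, 0.0]
ft_force: [-0.1, 4.2, -2.7]
grip_width: 0.27
grip_force: 20.0
```

Still carrying the bar's weight about 2 mm above rest and well below the lip. I'll release it.

{"name": "step_arm", "arguments": {
  "commands": [
    {"travel":[0,0,0],"turn":[0,0,0]},
    {"travel":[0,0,0],"turn":[0,0,0]},
    {"travel":[0,0,0],"turn":[0,0,0]},
    {"travel":[0,0,0],"turn":[0,0,0]},
    {"travel":[0,0,0],"turn":[0,0,0]}
  ],
  "gripper": 0.8
}}

```text
time: 6.95
position: [0.6005, -0.1099, 0.14]
tool_rot: [2.301, 2.138, 0.0]
ft_force: [-0.4, -0.7, 0.9]
grip_width: 0.64
grip_force: 0.0
```

{"name": "step_arm", "arguments": {
  "commands": [
    {"travel":[0,0,0],"turn":[0,0,0]},
    {"travel":[0,0,0],"turn":[0,0,0]},
    {"travel":[0,0,0],"turn":[0,0,0]}
  ]
}}

```text
time: 7.25
position: [0.6003, -0.1094, 0.1396]
tool_rot: [2.301, 2.139, 0.0]
ft_force: [-0.8, -0.5, -0.3]
grip_width: 0.79
grip_force: 0.0
```

{"name": "step_arm", "arguments": {
  "commands": [
    {"travel":[0,0,-0.03],"turn":[0,0,0]},
    {"travel":[0,0,-0.06],"turn":[0,0,0]},
    {"travel":[0,0,-0.09],"turn":[0,0,0]},
    {"travel":[0,0,-0.11],"turn":[0,0,0]},
    {"travel":[0,0,-0.12],"turn":[0,0,0]}
  ]
}}

```text
time: 7.75
position: [0.6011, -0.1097, 0.2618]
tool_rot: [2.299, 2.137, 0.004]
ft_force: [-0.5, -0.7, 0.3]
grip_width: 0.802
grip_force: 0.0
```

{"name": "step_arm", "arguments": {
  "commands": [
    {"travel":[-0.02,-0.035,-0.01],"turn":[0,0,0]},
    {"travel":[-0.04,-0.07,-0.01],"turn":[0,0,0]},
    {"travel":[-0.06,-0.105,-0.01],"turn":[0,0,0]},
    {"travel":[-0.08,-0.13,-0.01],"turn":[0,0,0]},
    {"travel":[-0.08,-0.13,-0.01],"turn":[0,0,0]}
  ]
}}

```text
time: 8.25
position: [0.4612, -0.1831, 0.2692]
tool_rot: [-2.306, -2.131, -0.001]
ft_force: [0.6, -0.9, 0.3]
grip_width: 0.801
grip_force: 0.0
```

Run:
```python
from h import *
im=ctrl.get_image("scene")[130:330,60:260,::-1]
b=ctrl.get_image("side")[130:260,205:335,::-1]
f=lambda x:cv2.resize(x,(400,400),interpolation=cv2.INTER_CUBIC)
cv2.imwrite("pics/s2.png",np.hstack([f(im),f(b)]))
# predicted home positions in the crop
y=np.array([.0752,.997]);
for nm,o,k in(("scene",(60,130),2),("side",(205,130),400/130)):
    m=cam(nm)
    for r,z in((.21,.16),(.21,.115),(.165,.115)):
        print(nm,r,z,((proj(m,np.r_[np.array([.583,-.3195])+r*y,z])-o)*k).round(0))
```

```text
scene 0.21 0.16 [330. 198.]
scene 0.21 0.115 [340. 231.]
scene 0.165 0.115 [281. 235.]
side 0.21 0.16 [232. 177.]
side 0.21 0.115 [235. 234.]
side 0.165 0.115 [199. 204.]
```

View pics/s2.png

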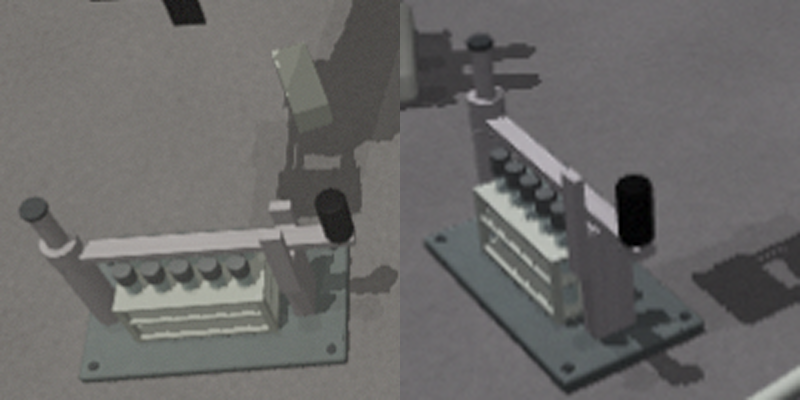

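The bar sits in the notch between lip and back stop. The knob top is at (330,197) in the scene crop and (234,180) in the side crop, which matches the predicted home position at z = 0.16. The arm is clear, so I'll hand in.

```bash
python3 -c "
from bench import ctrl
print(ctrl.close_job())"
```

```text
the job is handed in; nothing more can be done
None
```

I lifted the full rack's bar over the lip and released it into the keeper notch; both cameras show it fully home. I never touched the spare carrier, the arm is clear, and I handed the job in at about 8 s.

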